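Slide a covered watch movement onto the transfer carrier and send it to the catch

TASK

Slide the covered dish across the deck onto the carrier, without lifting it or disturbing its loose cover, until it stands wholly inside the ring engraved there. Then push the loaded carrier along its rail until the spring catch behind the rail drops into the carrier's notch, and leave it there with the dish still inside the ring. Leave the other things on the bench where they are.

Things in the scene. Friction and masses are not known exactly. Their poses are not given: they have to be found in the camera images.
- slide_base: Low fixed metal transfer slide. Origin on the bench; its y axis is the rail direction (carrier travels to +y, the robot's left), its x axis points away from the robot across the rail. Near deck: x -129 to -1 mm, y -230 to +230 mm, flat top 35 mm above the bench. The carrier runs just beyond it, top 1 mm lower, 2 mm gap. Turned up to 0.2 rad, placed differently each time.
- carrier (a joint): Carrier's travel along the rail, +y of slide_base, 0 to 0.155 m between end stops (no catch there). The carrier is a flat metal plate 150 mm (x) by 235 mm (y). It starts 0 to 25 mm along and stays where it is left. Sliding it takes about 3 to 6 N (more for an instant as it starts); forcing it out of the catch, some 17 N.
- ring (a point): Centre of the ring engraved on the carrier's top, on its surface, in the middle of the plate, 34 mm above the bench. The ring is 126 mm across inside, 16 mm more than the dish. Axes parallel to slide_base.
- lug (a point): On the carrier's upright lug: middle of the top edge of its pushing (-y) face. The lug is a plate 60 mm wide (x), 8 mm thick (y), 41 mm above the carrier's top, at the carrier's -y end, 118 mm from the ring's centre, 46 mm clear of the ring. Axes parallel to slide_base.
- catch (a joint): Travel (m) of the spring catch, a roller in a black block clamped behind the rail: 0 while it rides on the bar on the carrier's far edge, about 0.0083 once dropped into the bar's one notch, where it centres the carrier. It takes at a carrier travel between 0.07 and 0.13, different each time and not measured: the push falls away, then rises past 12 N. If overrun, push back.
- notch (a point): Mouth of the notch, a 12 mm break in the round 16 mm bar on the carrier's far edge: 96 mm beyond (+x) and 22 mm behind (-y of) the ring's centre. The catch draws the carrier in from up to about 8 mm either side.
- dish: Flat round grey dish with a watch movement on it, diameter 110 mm, 12 mm thick at the rim, underside flat, with a low lip (95 mm outside, 4 mm high) for the cover. Origin at the centre of the underside, z up; yaw has no meaning. About 0.4 kg; it stands on the near deck at the start. Too wide to grasp; a push on its rim slides it.
- cover: Clear round dust cover resting loose inside the dish's lip: 82 mm diameter, 33 mm high, with a small white knob (18 mm) whose top is 45 mm above the cover's underside, so 57 mm above the dish's underside. Origin at the centre of its underside, 12 mm above the dish's origin. About 0.12 kg.
- loupe: Bystander: black watchmaker's loupe, 46 mm wide, 45 mm high, standing on the left end (+y) of the deck. Origin under its centre.
- tin: Bystander: small round brass tin with clear lid, 45 mm wide, 20 mm high, on the right end (-y) of the deck. Origin under its centre.
- tin_b: Bystander: small round white tin with clear lid, 45 mm wide, 20 mm high, on the bench to the left.
- driver: Bystander: screwdriver 150 mm long on the bench to the left, along its x axis.
- brush: Bystander: brush on the bench to the right, along its x axis.
- block: Bystander: wooden block 70 x 90 x 30 mm on the bench to the right. Origin under its centre.
- cup: Bystander: shallow glass bowl 70 mm wide, 30 mm high, on the bench to the left. Origin under its centre.

How it is judged:
On the way:
1. the dish stands wholly inside the engraved ring on the carrier (centres within 8 mm) before the catch has dropped in (horizontal distance between dish and ring below 0.008 m and value of joint catch below 0.003 m and value of joint carrier below 0.055 m), for 0.2 s.
At the end, for the whole second after the job is handed in: the catch has dropped into the carrier's notch (catch travel over 6 mm), with the dish flat on the carrier wholly inside the ring (centres within 8 mm), its cover on, and everything at rest (value of joint catch above 0.006 m and horizontal distance between dish and ring below 0.008 m and z of dish in the frame of ring below 0.004 m and value of joint carrier above 0.06 m and linear speed of dish below 0.01 m/s and horizontal distance between cover and dish below 0.005 m); the robot touches nothing.
It fails at once if a bystander (loupe, either tin, screwdriver, brush, wooden block or glass bowl) is pushed more than 20 mm from its place (distance of any of loupe, tin, tin_b, driver, brush, block, cup from where it was at the start of the episode above 0.02 m).
It fails at once if the dish is lifted (its underside more than 8 mm above the slide's deck), dropped off the slide, or tilted more than about 10 degrees (z of dish in the frame of slide_base above 0.043 m or z of dish in the frame of slide_base below 0.03 m or angle between dish's own z axis and vertical above 0.18 rad).
It fails at once if the cover comes off the dish (more than 5 mm from its seat) (horizontal distance between cover and dish above 0.005 m or z of cover in the frame of dish above 0.017 m).
It also fails if it takes over 67 s, if anything falls off the work surface, if the arm or the gripper's body presses on something with over 40 N, if the wrist force passes 120 N, or if a joint passes its speed limit or range.

ROBOT

A 7-joint arm with a two-finger parallel gripper is mounted at the origin on the work surface. World frame = base frame: x ahead of the robot, y to its left, z up, the work surface at z = 0. Lengths are in m, angles in rad, forces in N, time in s.
With the tool pointing down it reaches from about 0.4 to 0.85 m from the base axis. Payload 10.4 kg.
Tool frame: the origin (TCP) lies at the very end of the fingers, on their centre line; the grasp point (between the pads) lies 19 mm behind it; z points along the fingers, y is the line along which they close (so a half turn about z gives the same grasp; the last joint's range is limited). The gripper opens to 85 mm and grips with 20 to 120 N. Pads are 22 mm wide; open, the fingers measure 114 mm over their backs; the gripper's body (76 mm by 85 mm) begins 54 mm behind the grasp point. The pads swing forward as they close: fully open they stand 13 mm farther back than shut.
Start: joints at [-1.351, 0.332, -0.065, 1.46, 0.022, 1.35, -0.088], TCP at [0.15, 0.607, 0.231] pointing down, gripper open.
Joint ranges: [-2.6, 2.6], [-0.5, 2.12], [-1.47, 1.34], [0.16, 2.42], [-1.27, 4.41], [0.06, 2.06], [-2.6, 2.6]. Speed limits (rad/s): [2.22, 2.22, 2.79, 2.79, 3.14, 3.14, 3.14].

INTERFACE

Orientations are given as a unit quaternion [x, y, z, w].
In Python, from bench import bot, eyes, telemetry, order gives the robot as it stands (bot), with the cameras (eyes), the readings (telemetry) and the job (order).
- The arm moves only by the shell command python3 nudge.py 'ROWS' [OPENING] [FORCE]. ROWS is a JSON object whose key "plan" holds a list of rows, 1 to 20 of them, each of 4 numbers: dx, dy, dz in m, then a turn about the tool's z in rad; each row shifts and turns the commanded pose from where the row before left it, along the tool's axes as they then stand; what a row does not reach is not made up. A row lasts 1/8 s, in which the tool goes at most 0.0625 m and 0.188 rad, less where a joint would pass 70% of its speed; a pose out of reach is approached as far as the arm can. OPENING is the finger opening in m, set as the command begins (- or left out keeps the last). The fingers move at their own pace and stop on an object; FORCE is the grip in N (left out, the last holds). Time passes only in rows, so rows that do not move let the fingers close. It prints the time, the measured TCP pose, the force, the opening and the grip force at its end. Input that does not fit is refused with a message, and nothing moves.
- telemetry.observe(): the state, without advancing time (a new reading comes with each control period).
- eyes.read_camera(name): name is "scene" or "top" or "wrist"; returns the picture (384x512x3 uint8, red, green, blue); there is no depth.
- eyes.camera_info(name): a dict with "fov_y" (degrees; the focal length in pixels is half the picture's height over the tangent of half this angle, whatever the lens; pixels are square), "cx", "cy" (the principal point, pixels), "k1" (the pictures are not rectified: a ray, as slopes to the right and down, at radius r is drawn at 1 + k1 r^2 times it, then the intrinsics apply), "camera_from_world" (4x4, takes a point from world to camera coordinates). Camera axes: x right, y down, z forward; pixel columns grow to the right and rows downward; lengths in m; the calibration is good to about 2 mm. A picture is of the moment at which its call begins: read the wrist's pose just before it. camera_info takes no time and is no camera call; for the wrist camera it gives the pose at the moment of the call.
- order.close_job(): hands the job in; it is judged then, once.
The state is a dict: "time": time; "joint_positions": joint angles; "joint_velocities": joint speeds; "effort": joint torques, N m; "position": TCP position; "ee_rot": TCP orientation; "force": force on the tool from outside, world axes, zero at the start; "wrist_torque": the same for the moment, N m; "gripper_width": finger opening in m; "grasp_force": force on a finger pad.
Only numpy, scipy, OpenCV 4.12 (cv2) and the standard library are available. Lean on these libraries where they do the work, as an engineer would, in place of code of your own. Each camera call takes 0.05 s, during which the arm holds its last target. There are 200 camera calls.

## Working session

There is one attempt and no reset: what is moved stays moved. The work goes in short steps, Python scripts to look and compute and a shell command to move; the robot and the scene stay as the last step left them, time stands still between calls to the robot, and variables do not carry over. Pictures are saved under pics/ and viewed, at most 14 in all, crops included, and the job is handed in when it is done.

```bash
ls; mkdir -p pics; python3 - <<'E'
from bench import bot, eyes, telemetry, order
import cv2
s=telemetry.observe();print(s['time'],s['position'],s['ee_rot'],s['force'],s['gripper_width'])
for n in ['top','scene']:
    im=eyes.read_camera(n);cv2.imwrite(f'pics/{n}0.png',im[:,:,::-1]);i=eyes.camera_info(n);print(n,i)
E
```

```text
bench.py
nudge.py
pics
0.0 [0.15016309 0.60628502 0.23051104] [ 1.21092367e-01  9.92640977e-01 -7.25583785e-04 -5.38174038e-05] [ 0.33957394 -1.11330014  1.38232873] 0.08529142092419117
top {'fov_y': 44.25583835398872, 'cx': 250.48521260283488, 'cy': 198.3634736384991, 'k1': 0.04867839039686056, 'camera_from_world': array([[-0.02911054, -0.99956125, -0.0054664 ,  0.02646617],
       [-0.99641918,  0.02945247, -0.07925509,  0.57210824],
       [ 0.07938132,  0.00313967, -0.99683938,  1.39840267],
       [ 0.        ,  0.        ,  0.        ,  1.        ]])}
scene {'fov_y': 42.8096878664761, 'cx': 250.8654916699825, 'cy': 185.97483207691016, 'k1': -0.21576592732370653, 'camera_from_world': array([[ 0.3535613 ,  0.93540405,  0.00369722, -0.21312615],
       [ 0.65646061, -0.24530748, -0.71336086, -0.31526789],
       [-0.66637368,  0.25464387, -0.70078714,  1.78976153],
       [ 0.        ,  0.        ,  0.        ,  1.        ]])}
```

View pics/top0.png

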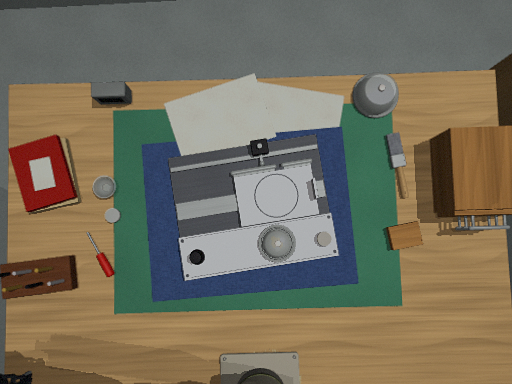

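View pics/scene0.png

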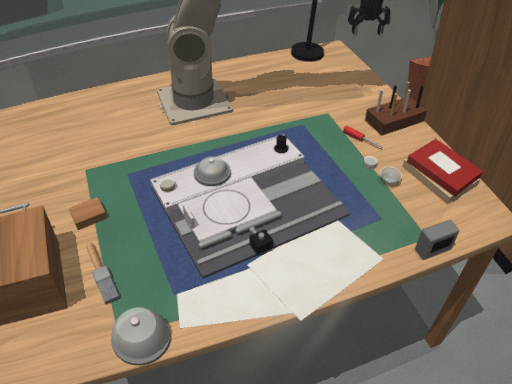

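The top view shows the ring at about (276,196), the dish at (277,243), the lug at (312,190), the catch at (259,148), the tin at (323,239) and the loupe at (197,257). Next I'll take rough measurements from it.

```bash
cat > h.py <<'E'
import numpy as np, cv2
from bench import bot, eyes, telemetry, order
def K(i,h=384):
    f=h/2/np.tan(np.radians(i['fov_y']/2)); return f
def ray(i,px):
    f=K(i); p=(np.atleast_2d(px).astype(float)-[i['cx'],i['cy']])/f
    u=p.copy()
    for _ in range(20): u=p/(1+i['k1']*(u**2).sum(1,keepdims=True))
    T=i['camera_from_world']; R=T[:3,:3]; c=-R.T@T[:3,3]
    return c,np.c_[u,np.ones(len(u))]@R
def onz(i,px,z):
    c,d=ray(i,px); return (c+d*((z-c[2])/d[:,2])[:,None])[:,:2]
def proj(i,P):
    T=i['camera_from_world']; q=np.atleast_2d(P)@T[:3,:3].T+T[:3,3]; u=q[:,:2]/q[:,2:]
    return u*(1+i['k1']*(u**2).sum(1,keepdims=True))*K(i)+[i['cx'],i['cy']]
def fitc(p):
    A=np.c_[2*p,np.ones(len(p))]; s=np.linalg.lstsq(A,(p**2).sum(1),rcond=None)[0]
    return s[:2],np.sqrt(s[2]+s[0]**2+s[1]**2)
E
python3 - <<'E'
from h import *
im=cv2.imread('pics/top0.png');i=eyes.camera_info('top')
g=im.min(2); m=(g>150).astype(np.uint8)
m[:130]=0;m[300:]=0;m[:,:150]=0;m[:,350:]=0
n,l,st,ce=cv2.connectedComponentsWithStats(m)
for k in range(1,n):
    if st[k,4]>300: print(k,st[k],ce[k])
print('ring',onz(i,[276,196],.034),'dish',onz(i,[277,243],.047),'lug',onz(i,[312,190],.07),onz(i,[[180,239],[327,214],[338,255],[186,278]],.035),onz(i,[[323,239]],.055),onz(i,[197,257],.08))
c=cv2.resize(im[130:290,160:350],None,fx=4,fy=4,interpolation=cv2.INTER_CUBIC);cv2.imwrite('pics/c0.png',c[:600])
E
```

```text
1 [ 173  130  124   26 1747] [217.64625072 138.81854608]
13 [ 179  163  159  118 8625] [263.59014493 223.89286957]
ring [[ 0.57657021 -0.06671723]] dish [[ 0.43710341 -0.06432983]] lug [[ 0.58798728 -0.17005986]] [[ 0.45714866  0.22182509]
 [ 0.51839305 -0.21611946]
 [ 0.39675085 -0.24318542]
 [ 0.34250023  0.20597788]] [[ 0.44506519 -0.1982294 ]] [[0.40456249 0.16718108]]
```

View pics/c0.png

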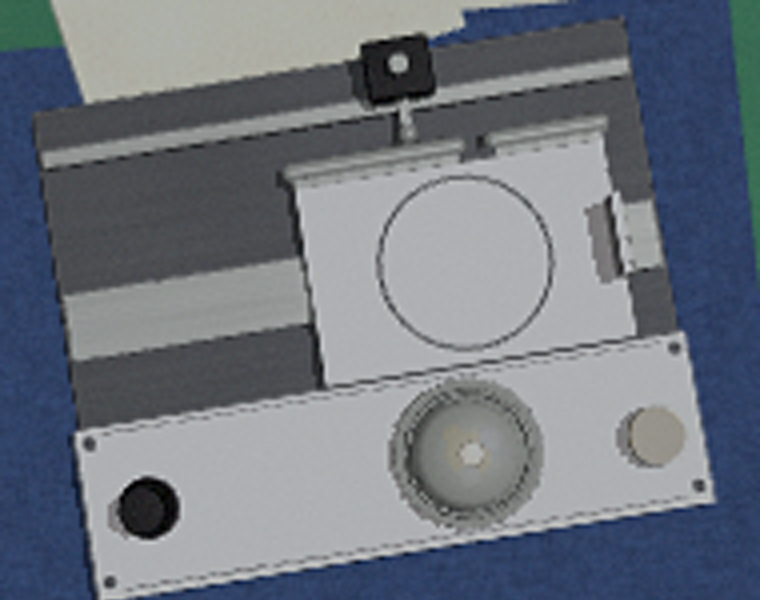

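```bash
python3 - <<'E'
from h import *
im=cv2.imread('pics/top0.png');i=eyes.camera_info('top')
g=im.min(2)
q=lambda P:np.array(P)/4+[160-.375,130-.375]
cor=onz(i,q([[75,432],[683,333],[716,502],[100,602]]),.035)
print('corners',cor, np.linalg.norm(cor-np.roll(cor,-1,0),axis=1))
e=(cor[0]-cor[1])+(cor[3]-cor[2]);yaw=np.arctan2(-e[0],e[1]);R=np.array([[np.cos(yaw),-np.sin(yaw)],[np.sin(yaw),np.cos(yaw)]])
O=cor.mean(0)-R@[-.065,0];print('yaw',yaw,'O',O)
# ring: darkest pixel along radial lines
c0=q([465,263])
p=[]
for a in np.arange(0,2*np.pi,.05):
    r=np.arange(19,25,.1);xs=c0[0]+r*np.cos(a);ys=c0[1]+r*np.sin(a)
    v=cv2.remap(g,xs.astype(np.float32)[None],ys.astype(np.float32)[None],cv2.INTER_LINEAR)[0].astype(float)
    if v.min()<v.max()-15: k=v.argmin();p.append([xs[k],ys[k]])
w=onz(i,p,.034);rc,rr=fitc(w);print('ring',rc,rr,np.abs(np.linalg.norm(w-rc,axis=1)-rr).max(),'base',R.T@(rc-O))
# dish: hough-like via deck white -> dark outer boundary at z .047
c0=q([467,454]);p=[]
for a in np.arange(0,2*np.pi,.05):
    r=np.arange(23,15,-.1);xs=c0[0]+r*np.cos(a);ys=c0[1]+r*np.sin(a)
    v=cv2.remap(g,xs.astype(np.float32)[None],ys.astype(np.float32)[None],cv2.INTER_LINEAR)[0].astype(float)
    k=np.where(v<155)[0]
    if len(k) and k[0]>0:p.append([xs[k[0]],ys[k[0]]])
w=onz(i,p,.047)
for _ in range(5):
    dc,dr=fitc(w);e=np.abs(np.linalg.norm(w-dc,axis=1)-dr);w=w[e<max(2*np.median(e),.001)]
print('dish',dc,dr,len(w),'base',R.T@(dc-O))
kn=onz(i,q([471,454]),.092)[0];print('knob',kn,'base',R.T@(kn-O))
d=rc-dc;print('push',d,np.linalg.norm(d),np.arctan2(d[1],d[0]))
lg=onz(i,q([628,237]),.075)[0];print('lug',lg,R.T@(lg-O),'tin',R.T@(onz(i,q([656,436]),.055)[0]-O))
s=telemetry.observe();iw=eyes.camera_info('wrist');T=iw['camera_from_world'];print('wristcam pos',-T[:3,:3].T@T[:3,3],T[:3,:3],iw['fov_y'],s['position'])
E
```

```text
corners [[ 0.46134989  0.22656522]
 [ 0.52144458 -0.22624486]
 [ 0.39633676 -0.24500118]
 [ 0.33646061  0.21011121]] [0.45678041 0.12650599 0.45903425 0.12596851]
yaw 0.13137665068071577 O [ 4.93337822e-01 -1.27461535e-04]
ring [ 0.57879496 -0.06631094] 0.06440558950968976 0.010197223943869113 base [ 0.07605074 -0.07680794]
dish [ 0.43723922 -0.06169679] 0.0567176422880126 60 base [-0.0636807  -0.05368989]
knob [ 0.43745449 -0.06313386] base [-0.06365554 -0.05514278]
push [ 0.14155575 -0.00461415] 0.14163092671840535 -0.03258443526422825
lug [ 0.59039302 -0.18291548] [ 0.07227377 -0.19392698] tin [-0.07302372 -0.19205257]
wristcam pos [0.08344944 0.62308162 0.37382509] [[ 0.24007837  0.97075203 -0.00169546]
 [ 0.93405156 -0.23052551  0.27277403]
 [ 0.2644051  -0.06707079 -0.96207663]] 71.51660001190056 [0.15015449 0.6063545  0.23060136]
```

```bash
python3 nudge.py '{"plan":[[0, 0, 0, -0.105], [0, 0, 0, -0.105], [-0.035, -0.0365, 0, 0], [-0.035, -0.0365, 0, 0], [-0.035, -0.0365, 0, 0], [-0.035, -0.0365, 0, 0], [-0.035, -0.0365, 0, 0], [-0.035, -0.0365, 0, 0], [-0.035, -0.0365, 0, 0], [-0.035, -0.0365, 0, 0], [0, 0, 0, 0]]}' 0.06
```

```text
time: 1.48
position: [0.4231, 0.3019, 0.2312]
ee_rot: [0.02, 1.0, -0.001, 0.0]
force: [-0.1, 1.0, 0.4]
gripper_width: 0.0601
grasp_force: 0.0
```

```bash
python3 nudge.py '{"plan":[[0.001, -0.0455, 0, 0], [0.001, -0.0455, 0, 0], [0.001, -0.0455, 0, 0], [0.001, -0.0455, 0, 0], [0.001, -0.0455, 0, 0], [0.001, -0.0455, 0, 0], [0.001, -0.0455, 0, 0], [0.001, -0.0455, 0, 0], [0, 0, 0, 0], [0.02, 0, -0.0, 0], [0.02, 0, 0, 0], [0, 0, 0, 0]]}'; python3 - <<'E'
from h import *
s=telemetry.observe();i=eyes.camera_info('wrist');im=eyes.read_camera('wrist');cv2.imwrite('pics/w1.png',im[:,:,::-1]);np.save('w1.npy',i,allow_pickle=True);print(s['position'],s['ee_rot'],s['joint_positions'])
E
```

```text
time: 2.98
position: [0.3602, -0.0555, 0.2313]
ee_rot: [0.015, 1.0, 0.0, 0.0]
force: [2.0, -0.4, 0.2]
gripper_width: 0.0599
grasp_force: 0.0
[ 0.36018344 -0.0554622   0.23129673] [1.54910233e-02 9.99879917e-01 3.58082864e-04 2.25246073e-04] [-0.55174283 -0.34311852  0.47184113  2.09245954  0.15637426  1.35921111
  1.40301267]
```

View pics/w1.png

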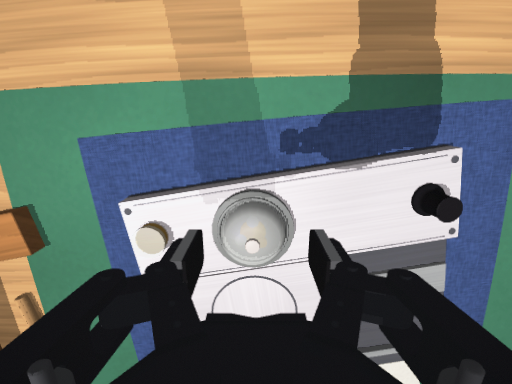

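```bash
python3 - <<'E'
from h import *
im=cv2.imread('pics/w1.png');i=np.load('w1.npy',allow_pickle=True).item()
g=cv2.GaussianBlur(im.min(2),(3,3),0)
p=[]
c0=np.array([253,228.])
for a in np.arange(0,2*np.pi,.04):
    r=np.arange(54,33,-.2);xs=c0[0]+r*np.cos(a);ys=c0[1]+r*np.sin(a)
    v=cv2.remap(g,xs.astype(np.float32)[None],ys.astype(np.float32)[None],cv2.INTER_LINEAR)[0].astype(float)
    k=np.where(v<160)[0]
    if len(k) and k[0]>0:p.append([xs[k[0]],ys[k[0]]])
w=onz(i,p,.047)
for _ in range(6):
    dc,dr=fitc(w);e=np.abs(np.linalg.norm(w-dc,axis=1)-dr);w=w[e<max(2*np.median(e),.001)]
print('dish',dc,dr,len(w)); print('knob',onz(i,[252,246],.092))
T=np.array([.36018,-.05546,.2313]);R=cv2.Rodrigues(2*np.arccos(2.25e-4)*np.array([.0155,.99988,0.]))[0]
for z in (0,-.004,-.008,-.013):
    print(z,proj(i,[T+R@[x,y,z] for x in(-.011,.011) for y in (-.03,.03)]).round())
print('screws',onz(i,[[128,212],[455,159],[452,231]],.035))
cv2.imwrite('pics/w1c.png',cv2.resize(im[170:330,150:350],None,fx=3.7,fy=3.7,interpolation=cv2.INTER_CUBIC))
E
```

```text
dish [ 0.43377381 -0.06098653] 0.05503466088332308 67
knob [[ 0.43594359 -0.0620616 ]]
0 [[206. 256.]
 [306. 256.]
 [204. 222.]
 [308. 222.]]
-0.004 [[205. 259.]
 [307. 259.]
 [202. 224.]
 [309. 224.]]
-0.008 [[203. 263.]
 [308. 263.]
 [201. 227.]
 [310. 227.]]
-0.013 [[202. 267.]
 [310. 267.]
 [199. 231.]
 [312. 231.]]
screws [[ 0.40946372 -0.23116388]
 [ 0.34967401  0.20569742]
 [ 0.45224307  0.21952337]]
```

View pics/w1c.png

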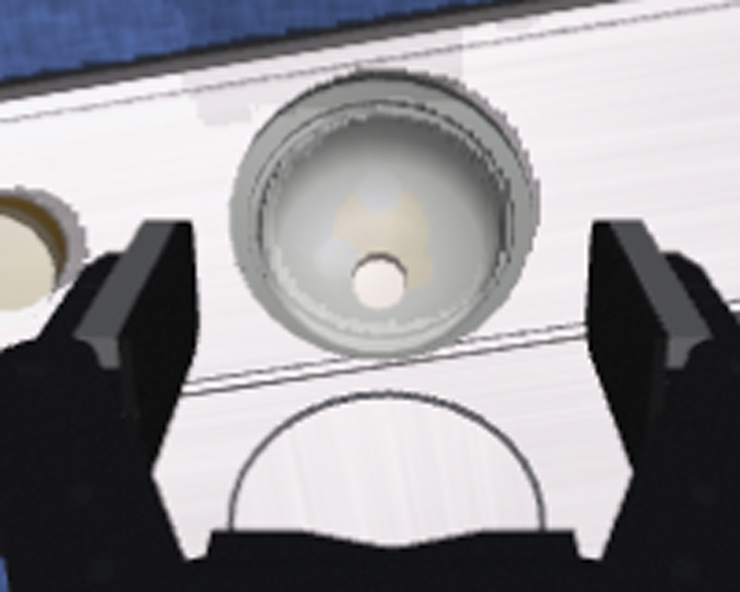

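The pads' tip corners at (202,229) and (311,229) sit about 8–11 mm behind the TCP at this opening. I'll descend behind the dish and check the tip height.

```bash
python3 nudge.py '{"plan":[[0, -0.003, 0.03, 0], [0, 0, 0.04, 0], [0, 0, 0.04, 0], [0, 0, 0.04, 0], [0, 0, 0.03, 0], [0, 0, 0.01, 0], [0, 0, 0.008, 0], [0, 0, 0, 0], [0, 0, 0, 0]]}'; python3 - <<'E'
from h import *
s=telemetry.observe();i=eyes.camera_info('wrist');im=eyes.read_camera('wrist');cv2.imwrite('pics/w2.png',im[:,:,::-1]);np.save('w2.npy',i,allow_pickle=True);print(s['position'],s['ee_rot'])
im=eyes.read_camera('scene');cv2.imwrite('pics/s2.png',cv2.resize(im[120:260,140:320,::-1],None,fx=4,fy=4,interpolation=cv2.INTER_CUBIC))
E
```

```text
time: 4.15
position: [0.3612, -0.0595, 0.0339]
ee_rot: [0.016, 1.0, 0.0, 0.001]
force: [-0.3, 0.6, 0.7]
gripper_width: 0.06
grasp_force: 0.0
[ 0.36116001 -0.05945493  0.03393967] [1.64002801e-02 9.99865283e-01 2.33077827e-04 6.26972764e-04]
```

View pics/w2.png

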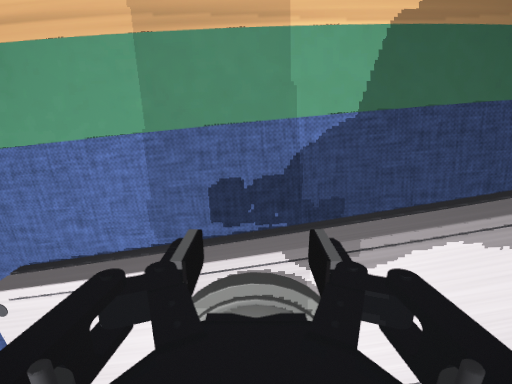

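```bash
python3 nudge.py '{"plan":[[-0.004, 0, 0, 0], [-0.004, 0, 0, 0], [-0.004, 0, 0, 0], [-0.004, 0, 0, 0], [-0.004, 0, 0, 0], [-0.004, 0, 0, 0], [-0.006, 0, 0, 0], [-0.007, 0, 0, 0], [-0.007, 0, 0, 0], [-0.007, 0, 0, 0], [-0.007, 0, 0, 0], [-0.006, 0, 0, 0], [-0.004, 0, 0, 0], [0, 0, 0, 0]]}'; python3 - <<'E'
from h import *
s=telemetry.observe();print(s['position'],s['ee_rot'])
im=eyes.read_camera('top');cv2.imwrite('pics/t3.png',im[:,:,::-1]);cv2.imwrite('pics/t3c.png',cv2.resize(im[130:290,160:350,::-1],None,fx=4,fy=4,interpolation=cv2.INTER_CUBIC)[:600])
im=eyes.read_camera('scene');cv2.imwrite('pics/s3.png',cv2.resize(im[120:260,140:320,::-1],None,fx=4,fy=4,interpolation=cv2.INTER_CUBIC))
E
```

```text
time: 6.0
position: [0.429, -0.0618, 0.0334]
ee_rot: [0.016, 1.0, -0.0, 0.0]
force: [-0.9, 0.7, 0.2]
gripper_width: 0.0599
grasp_force: 0.2
[ 0.42899824 -0.0618232   0.03337001] [ 1.63645139e-02  9.99866031e-01 -7.44123535e-05  3.42537974e-04]
```

View pics/s3.png

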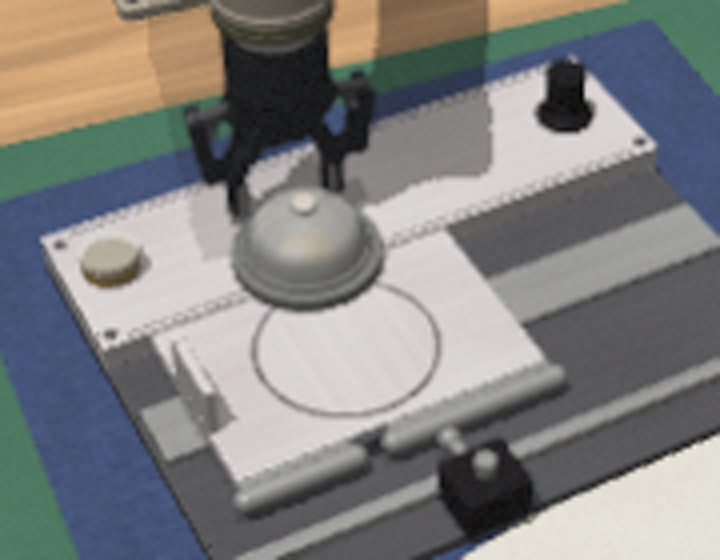

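The dish is being pushed squarely with its cover seated (knob at crop (302,202)), and the ring is clear ahead. I'll refine the ring and measure the dish from two views.

```bash
cat >> h.py <<'E'
def ringfit(im,i,c,z=.034,R=.0637):
    g=im.min(2); p=[]
    for a in np.arange(0,2*np.pi,.03):
        r=np.arange(R-.007,R+.007,.0003); q=proj(i,np.c_[c[0]+r*np.cos(a),c[1]+r*np.sin(a),r*0+z]).astype(np.float32)
        v=cv2.remap(g,q[:,0][None],q[:,1][None],cv2.INTER_LINEAR)[0].astype(float)
        if v.min()<np.median(v)-25 and v.argmin() not in(0,len(v)-1): p.append(c+r[v.argmin()]*np.array([np.cos(a),np.sin(a)]))
    p=np.array(p)
    for _ in range(8):
        o,rr=fitc(p);e=np.abs(np.linalg.norm(p-o,axis=1)-rr);p=p[e<max(2*np.median(e),.0007)]
    return o,rr,len(p)
def knob(im,i,c,z=.090,s=10):
    q=proj(i,[[c[0],c[1],z]])[0]; x,y=q.round().astype(int)
    w=im[y-s:y+s+1,x-s:x+s+1].min(2).astype(float)
    m=(w>np.percentile(w,92)).astype(np.uint8); n,l,st,ce=cv2.connectedComponentsWithStats(m)
    k=1+st[1:,4].argmax(); return onz(i,ce[k]+[x-s,y-s],z)[0],st[k]
E
python3 - <<'E'
from h import *
it,isc=eyes.camera_info('top'),eyes.camera_info('scene')
c=np.array([.578,-.066])
for n,i in(('top0',it),('scene0',isc)): print(n,ringfit(cv2.imread(f'pics/{n}.png'),i,c))
print('knob top0',knob(cv2.imread('pics/top0.png'),it,(.437,-.062)),'sc0',knob(cv2.imread('pics/scene0.png'),isc,(.437,-.062)))
print('t3',knob(cv2.imread('pics/t3.png'),it,(.486,-.064)))
print('s3',onz(isc,np.array([302,202])/4+[139.6,119.6],.090))
E
```

```text
top0 (array([ 0.57916163, -0.0660891 ]), np.float64(0.06405595177769412), 140)
scene0 (array([ 0.57828918, -0.06481302]), np.float64(0.06422876431422327), 108)
knob top0 (array([ 0.43990478, -0.06673424]), array([ 8,  5,  9,  8, 33], dtype=int32)) sc0 (array([ 0.43636444, -0.04962026]), array([ 7,  7, 14,  5, 34], dtype=int32))
t3 (array([ 0.49097738, -0.07142328]), array([ 8,  5, 10,  7, 33], dtype=int32))
s3 [[ 0.48542591 -0.06439969]]
```

```bash
python3 nudge.py '{"plan":[[-0.004, 0, 0, 0], [-0.006, 0, 0, 0], [-0.007, 0.0002, 0, 0], [-0.007, 0.0002, 0, 0], [-0.007, 0.0002, 0, 0], [-0.007, 0.0002, 0, 0], [-0.007, 0.0002, 0, 0], [-0.007, 0.0002, 0, 0], [-0.007, 0.0002, 0, 0], [-0.007, 0.0002, 0, 0], [-0.006, 0, 0, 0], [-0.006, 0, 0, 0], [-0.004, 0, 0, 0], [-0.004, 0, 0, 0], [0, 0, 0, 0], [0, 0, 0, 0]]}'; python3 - <<'E'
from h import *
s=telemetry.observe();print(s['position'],s['ee_rot'])
im=eyes.read_camera('scene');cv2.imwrite('pics/s4f.png',im[:,:,::-1]);cv2.imwrite('pics/s4.png',cv2.resize(im[130:250,150:290,::-1],None,fx=5,fy=5,interpolation=cv2.INTER_CUBIC))
im=eyes.read_camera('top');cv2.imwrite('pics/t4.png',im[:,:,::-1])
E
```

```text
time: 8.1
position: [0.5149, -0.063, 0.0335]
ee_rot: [0.016, 1.0, 0.0, 0.001]
force: [-1.0, -0.4, -0.4]
gripper_width: 0.0599
grasp_force: 0.4
[ 0.51491073 -0.0630302   0.03345861] [1.64042516e-02 9.99865306e-01 1.96590076e-05 5.19541309e-04]
```

View pics/s4.png

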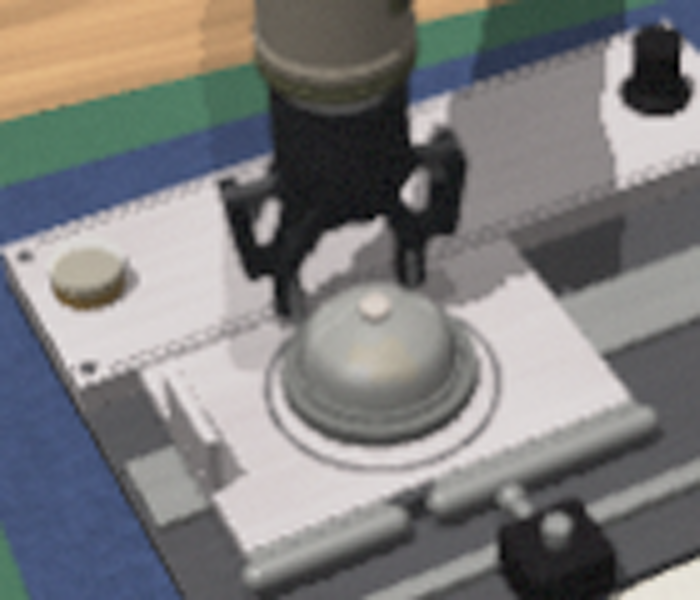

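The dish is on the carrier at crop (378,375), about 7 mm short of the ring's centre and clear of its line. I'll check that with rays.

```bash
python3 - <<'E'
from h import *
i=eyes.camera_info('scene');im=cv2.imread('pics/s4f.png')
print('knob',onz(i,np.array([375,306])/5+[149.6,129.6],.089))
print('ring now',ringfit(im,i,np.array([.579,-.0655])))
it=eyes.camera_info('top');print('ring top',ringfit(cv2.imread('pics/t4.png'),it,np.array([.579,-.0655])))
E
```

```text
knob [[ 0.57257254 -0.06517861]]
ring now (array([ 0.57810217, -0.06466272]), np.float64(0.0643873970245586), 81)
ring top (array([ 0.57849358, -0.06614602]), np.float64(0.06466272647891314), 84)
```

```bash
python3 nudge.py '{"plan":[[-0.003, 0, 0, 0], [-0.003, 0, 0, 0], [0, 0, 0, 0], [0, 0, 0, 0], [0.008, 0, 0, 0], [0.02, 0, 0, 0], [0.02, 0, 0, 0], [0, 0, 0, 0]]}'; python3 - <<'E'
from h import *
s=telemetry.observe();print(s['position'],s['ee_rot'])
im=eyes.read_camera('scene');cv2.imwrite('pics/s5f.png',im[:,:,::-1]);cv2.imwrite('pics/s5.png',cv2.resize(im[130:250,150:290,::-1],None,fx=5,fy=5,interpolation=cv2.INTER_CUBIC))
im=eyes.read_camera('top');cv2.imwrite('pics/t5.png',im[:,:,::-1])
i=eyes.camera_info('scene');print(ringfit(cv2.imread('pics/s5f.png'),i,np.array([.579,-.0655])))
E
```

```text
time: 9.2
position: [0.4716, -0.0614, 0.0333]
ee_rot: [0.016, 1.0, 0.0, 0.0]
force: [0.3, 0.1, 0.2]
gripper_width: 0.0597
grasp_force: 0.0
[ 0.47162603 -0.06144379  0.03334302] [1.64783486e-02 9.99864093e-01 4.98052031e-04 1.09413406e-04]
(array([ 0.57818059, -0.06465964]), np.float64(0.0643270103206871), 76)
```

View pics/s5.png

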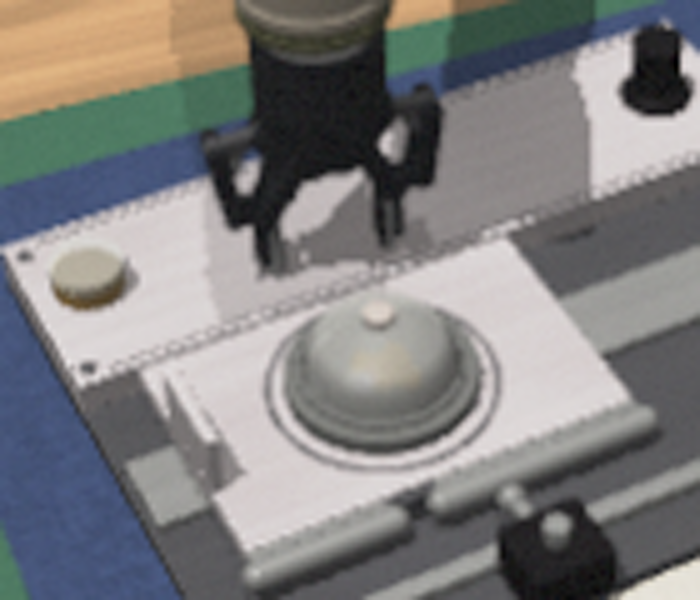

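```bash
python3 - <<'E'
from h import *
i=eyes.camera_info('scene')
print('knob',onz(i,np.array([[377,313]])/5+[149.6,129.6],.089))
a=np.linspace(0,6.283,200)
for c in ([.5785,-.065],[.5745,-.065]):
  q=(np.vstack([proj(i,np.c_[c[0]+.055*np.cos(a),c[1]+.055*np.sin(a),a*0+.034+h]) for h in(0,.012)])-[149.6,129.6])*5
  print(c,q.min(0),q.max(0))
q=(proj(i,np.c_[.5782+.0635*np.cos(a),-.0647+.0635*np.sin(a),a*0+.034])-[149.6,129.6])*5;print('ring',q.min(0),q.max(0))
E
```

```text
knob [[ 0.5780332  -0.06586557]]
[0.5785, -0.065] [282.12764417 297.81247038] [480.71440572 456.71119148]
[0.5745, -0.065] [280.01911443 293.18236508] [478.23182735 451.53060842]
ring [268.57166209 301.69759158] [496.2841438  467.99130648]
```

```bash
python3 nudge.py '{"plan":[[0, 0, -0.04, 0], [0, 0, -0.045, 0], [0, 0, -0.045, -0.082], [0, 0, 0, -0.082], [-0.021, -0.0355, 0, 0], [-0.021, -0.0355, 0, 0], [-0.021, -0.0355, 0, 0], [-0.021, -0.0355, 0, 0], [-0.021, -0.0355, 0, 0], [0, 0, 0, 0], [0, 0, 0, 0]]}' 0 20; python3 - <<'E'
from h import *
s=telemetry.observe();p=s['position'];print(p,s['ee_rot'])
O=np.array([.4933,-.0001]);a=.1314;R=np.array([[np.cos(a),-np.sin(a)],[np.sin(a),np.cos(a)]])
print('tcp base',R.T@(p[:2]-O),'ring base',R.T@([.5784,-.0652]-O))
i=eyes.camera_info('wrist');im=eyes.read_camera('wrist');cv2.imwrite('pics/w6.png',im[:,:,::-1])
b=R@[.076,-.195]+O;print('lug px',proj(i,[[*b,.075]]))
E
```

```text
time: 10.68
position: [0.6, -0.2235, 0.1629]
ee_rot: [-0.066, 0.998, 0.0, -0.0]
force: [-0.6, 0.1, -0.4]
gripper_width: -0.0001
grasp_force: 0.0
[ 0.60003998 -0.2235457   0.1629198 ] [-6.56797983e-02  9.97840731e-01  1.78682592e-05 -1.98454492e-04]
tcp base [ 0.07654347 -0.23550478] ring base [ 0.07583684 -0.07568879]
lug px [[300.58430536 195.92297794]]
```

View pics/w6.png

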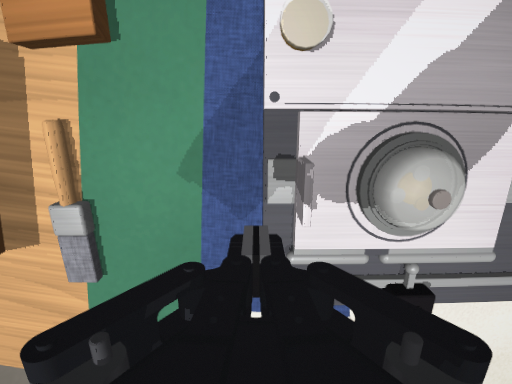

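```bash
python3 nudge.py '{"plan":[[0, 0, 0.03, 0], [0, 0, 0.04, 0], [0, 0, 0.03, 0], [0, 0, 0.008, 0], [0, 0, 0, 0]]}'; python3 - <<'E'
from h import *
print(telemetry.observe()['position'])
O=np.array([.4933,-.0001]);a=.1314;R=np.array([[np.cos(a),-np.sin(a)],[np.sin(a),np.cos(a)]])
i=eyes.camera_info('top');q=np.array([[399,68],[406,125],[476,148]])/4+[159.6,129.6]
print('block top, roller, notch base:',[(R.T@(onz(i,q[k:k+1],z)[0]-O)).round(4) for k,z in((0,.06),(1,.034),(2,.034))])
# dish in w6 (pose before descent)
im=cv2.imread('pics/w6.png')
E
```

```text
time: 11.35
position: [0.6001, -0.2233, 0.0559]
ee_rot: [-0.066, 0.998, 0.0, 0.0]
force: [0.0, -0.3, -0.1]
gripper_width: 0.0003
grasp_force: 0.0
[ 0.60012663 -0.2233092   0.05594084]
block top, roller, notch base: [array([ 0.2242, -0.0508]), array([ 0.1855, -0.0502]), array([ 0.1599, -0.0992])]
```

```bash
python3 nudge.py '{"plan":[[0, 0.006, 0, 0], [0, 0.006, 0, 0], [0, 0.004, 0, 0], [0, 0.003, 0, 0], [0, 0.003, 0, 0], [0, 0.003, 0, 0], [0, 0.003, 0, 0], [0, 0.003, 0, 0], [0, 0.004, 0, 0], [0, 0.005, 0, 0], [0, 0.005, 0, 0], [0, 0.005, 0, 0], [0, 0.004, 0, 0], [0, 0.003, 0, 0], [0, 0.003, 0, 0]]}'; python3 nudge.py '{"plan":[[0, 0.002, 0, 0], [0, 0.002, 0, 0]]}';
```

```text
time: 13.22
position: [0.5922, -0.1679, 0.0555]
ee_rot: [-0.064, 0.998, -0.002, 0.001]
force: [5.1, -11.5, -6.6]
gripper_width: -0.0002
grasp_force: 6.0
time: 13.48
position: [0.5917, -0.1638, 0.0555]
ee_rot: [-0.064, 0.998, -0.002, 0.001]
force: [3.1, -10.6, -6.3]
gripper_width: -0.0003
grasp_force: 5.5
```

```bash
python3 - <<'E'
from h import *
O=np.array([.4933,-.0001]);a=.1314;R=np.array([[np.cos(a),-np.sin(a)],[np.sin(a),np.cos(a)]])
s=telemetry.observe();print(s['force'],R.T@(s['position'][:2]-O))
im=eyes.read_camera('scene');cv2.imwrite('pics/s7f.png',im[:,:,::-1]);i=eyes.camera_info('scene')
for d in(.02,.03,.04): 
    o=ringfit(cv2.imread('pics/s7f.png'),i,np.array([.578,-.065])+R@[0,d]);print(o,R.T@(o[0]-O))
cv2.imwrite('pics/s7.png',cv2.resize(im[130:250,150:290,::-1],None,fx=5,fy=5,interpolation=cv2.INTER_CUBIC))
E
```

```text
[  3.06430365 -10.59812056  -6.2608098 ] [ 0.07607338 -0.17517581]
(array([ 0.57570843, -0.04415844]), np.float64(0.05822402868149591), 23) [ 0.07592539 -0.05447596]
(array([ 0.57342779, -0.03359578]), np.float64(0.06474077262753405), 59) [ 0.07504835 -0.04370555]
(array([ 0.57871691, -0.02772042]), np.float64(0.057266928850819125), 34) [ 0.08106168 -0.03857383]
```

View pics/s7.png

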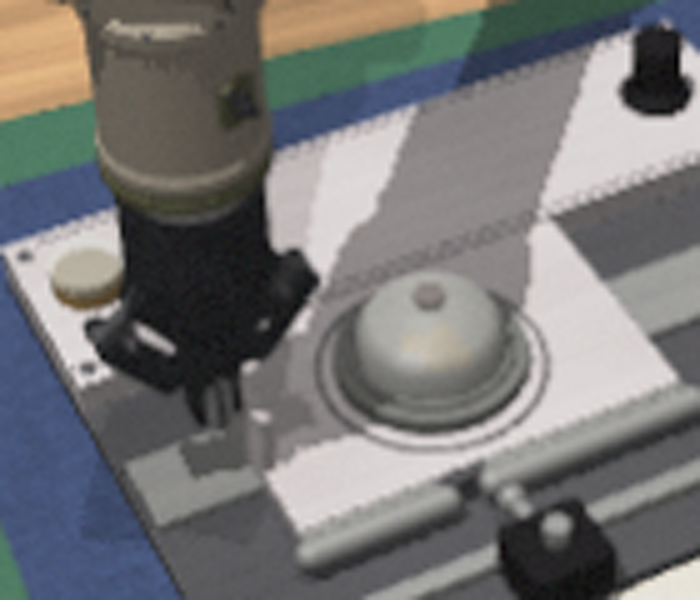

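The ring has moved 32 mm with the dish still inside it; the notch at crop (470,483) is about 15 mm short of the roller at (512,497).

```bash
python3 nudge.py '{"plan":[[0, 0.002, 0, 0], [0, 0.002, 0, 0], [0, 0.002, 0, 0]]}' | sed -n '1,2p;4p'; python3 nudge.py '{"plan":[[0, 0.0015, 0, 0], [0, 0.0015, 0, 0]]}' | sed -n '2p;4p';python3 nudge.py '{"plan":[[0, 0.0015, 0, 0]]}'| sed -n '2p;4p'; python3 nudge.py '{"plan":[[0, 0.0015, 0, 0]]}'| sed -n '2p;4p'
```

```text
time: 13.9
position: [0.5908, -0.1573, 0.0554]
force: [2.7, -8.7, -4.1]
position: [0.5902, -0.1523, 0.0553]
force: [0.3, -1.3, 0.1]
position: [0.59, -0.1496, 0.0552]
force: [0.1, 0.5, -0.2]
position: [0.5899, -0.1478, 0.0552]
force: [0.8, 0.4, -0.6]
```

The push fell away, so the catch has drawn the carrier in. I'll check this before backing off.

```bash
python3 nudge.py '{"plan":[[0, 0.0015, 0, 0], [0, 0.0015, 0, 0], [0, 0.0015, 0, 0]]}'| sed -n '2p;4p';  python3 nudge.py '{"plan":[[0, 0.0015, 0, 0], [0, 0, 0, 0]]}'| sed -n '2p;4p'; python3 - <<'E'
from h import *
O=np.array([.4933,-.0001]);a=.1314;R=np.array([[np.cos(a),-np.sin(a)],[np.sin(a),np.cos(a)]])
im=eyes.read_camera('scene');cv2.imwrite('pics/s8f.png',im[:,:,::-1]);i=eyes.camera_info('scene')
for d in(.045,.05): 
    o=ringfit(cv2.imread('pics/s8f.png'),i,np.array([.578,-.065])+R@[0,d]);print(o,R.T@(o[0]-O))
E
```

```text
position: [0.5896, -0.1462, 0.0554]
force: [4.4, -10.2, -6.0]
position: [0.5895, -0.1461, 0.0555]
force: [6.0, -11.7, -7.8]
(array([ 0.57228987, -0.01681933]), np.float64(0.063786682697054), 50) [ 0.07611833 -0.02692463]
(array([ 0.57229108, -0.01648397]), np.float64(0.06392022806159119), 69) [ 0.07616347 -0.02659232]
```

The tool stopped with the force rising past 12 N, so the carrier is caught. I'll retreat and look.

```bash
python3 nudge.py '{"plan":[[0, -0.004, 0, 0], [0, -0.02, 0, 0], [0, -0.03, 0, 0], [0, 0, -0.05, 0], [0, 0, -0.05, 0], [0, -0.04, 0, 0], [0, -0.04, 0, 0], [0, 0, 0, 0], [0, 0, 0, 0]]}'; python3 - <<'E'
from h import *
O=np.array([.4933,-.0001]);a=.1314;R=np.array([[np.cos(a),-np.sin(a)],[np.sin(a),np.cos(a)]])
i=eyes.camera_info('scene');im=eyes.read_camera('scene');t=eyes.read_camera('top');it=eyes.camera_info('top')
cv2.imwrite('pics/t9f.png',t[:,:,::-1])
for I,ii in((im,i),(t,it)):
    o=ringfit(np.ascontiguousarray(I),ii,np.array([.5722,-.0168]));print(o,R.T@(o[0]-O))
A=cv2.resize(im[140:240,170:270,::-1],None,fx=4,fy=4,interpolation=cv2.INTER_CUBIC)
B=cv2.resize(t[130:230,210:310,::-1],None,fx=4,fy=4,interpolation=cv2.INTER_CUBIC)
cv2.imwrite('pics/f9.png',np.hstack([A,B]))
for z in(.091,): print('expected knob px scene/top for dish at ring',(proj(i,[.5722,-.0168,z])-[169.6,139.6])*4,(proj(it,[.5722,-.0168,z])-[209.6,129.6])*4)
E
```

```text
time: 16.2
position: [0.6065, -0.2756, 0.155]
ee_rot: [-0.065, 0.998, 0.0, -0.0]
force: [0.9, 0.7, -0.7]
gripper_width: -0.0001
grasp_force: 0.0
(array([ 0.57205803, -0.01684629]), np.float64(0.06409276111508773), 78) [ 0.07588496 -0.02692097]
(array([ 0.57292711, -0.01809409]), np.float64(0.06409585830685445), 134) [ 0.07658305 -0.02827189]
expected knob px scene/top for dish at ring [[286.77463426 184.86238413]] [[199.98014451 267.02763863]]
```

View pics/f9.png

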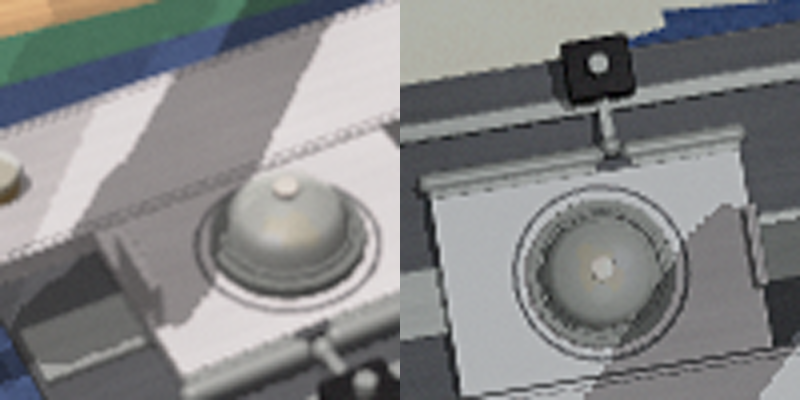

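Both views show the roller in the notch. The knob is at (286,187) against an expected (287,185) in the scene view, and (201,267) against (200,267) in the top view, so the dish is centred to about 2 mm with its cover on.

```bash
python3 -c "
from bench import bot, eyes, telemetry, order
print(order.close_job())"
```

```text
the job is handed in; nothing more can be done
None
```

The job is handed in: the covered dish is inside the ring (centred to about 2 mm in the final images) with its cover on, the carrier is caught in its notch, and the arm is clear; I got no verdict back from the judge.

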